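# Load the amber glass slide under the microscope's stage clips

## Robot

A 6-joint arm with a two-finger parallel gripper is mounted at the origin on the work surface. World frame = base frame: x ahead of the robot, y to its left, z up, the work surface at z = 0. Lengths are in mm, angles in degrees, forces in N, time in s.
With the tool pointing down it reaches from about 350 to 850 mm from the base axis. Payload 8.1 kg.
Tool frame: the origin (TCP) lies at the centre of the arm's flange, where the gripper is bolted on; the fingertips stand 173 mm ahead of it and the grasp point (between the pads) lies 155 mm ahead of it; z points along the fingers, y is the line along which they close (so a half turn about z gives the same grasp; the last joint's range is limited). The gripper opens to 85 mm and grips with 20 to 120 N. Pads are 22 mm wide; open, the fingers measure 114 mm over their backs; the gripper's body (76 mm by 85 mm) begins 54 mm behind the grasp point. The pads swing forward as they close: fully open they stand 13 mm farther back than shut.
Start: joints at [-74.049, 7.471, 85.268, -0, 87.261, -4.893], TCP at [213.517, -560.729, 404.692] pointing down, gripper open.
Joint ranges: [-169.43, 169.43], [-51.17, 129.36], [1.28, 143.12], [-76.62, 256.62], [0, 156.53], [-152.29, 152.29]. Speed limits (degrees/s): [136.94, 136.94, 159.86, 180, 180, 180].

## Interface

Orientations are given as [roll, pitch, yaw] about the fixed x, y, z axes, in that order (R = Rz(yaw) Ry(pitch) Rx(roll)).
In Python, from bench import * gives the robot as it stands.
- The arm moves only by the shell command python3 -m jog 'ROWS' [FORCE]. ROWS is text: rows parted by semicolons, each of 7 numbers parted by spaces: the shift along the tool's x, y, z scaled (see below), then the turn, a rotation vector about the tool's x, y, z scaled (see below), then the closure, from -1 (fully open) to 1 (shut). In form: tx ty tz wx wy wz hand; .... A call has 1 to 5 rows; each row shifts and turns the commanded pose from where the row before left it, along the tool's axes as they then stand; what a row does not reach is not made up. The controller multiplies each number of a shift by 0.1 m and each number of a turn by 60 degrees. A row lasts 1/8 s, in which the tool goes at most 62.5 mm and 10.7 degrees, less where a joint would pass 70% of its speed; a pose out of reach is approached as far as the arm can. A call with a number of a shift or a turn outside -1 to 1 is refused whole. A call with a gripper value outside its range is refused whole. The fingers move at their own pace and stop on an object; FORCE is the grip in N (left out, the last holds). Time passes only in rows, so rows that do not move let the fingers close. It gives the time, the measured TCP pose, the force, the opening and the grip force at its end, in the units of the state.
- sense(): the state, without advancing time (a new reading comes with each control period).
- snapshot(name): name is "scene" or "side" or "wrist"; returns a dict with "img" (384x512x3 uint8, red, green, blue), "fx", "fy", "cx", "cy" (pixels), "extrinsics" (4x4, takes a point from camera to world coordinates). Camera axes: x right, y down, z forward; pixel columns grow to the right and rows downward; lengths in mm; the calibration is good to about 2 mm. The wrist camera is an equidistant fisheye: a pixel r from the principal point sees the ray r / f radians off the axis. A picture is of the moment at which its call begins. There is no depth.
- hand_in(): hands the job in; it is judged then, once.
The state is a dict: "time": time; "joint_pos": joint angles; "qd": joint speeds; "joint_efforts": joint torques, N m; "tool_pos": TCP position; "tcp_rot": TCP orientation; "ft_force": force on the tool from outside, world axes, zero at the start; "wrist_torque": the same for the moment, N m; "finger_gap": finger opening in mm; "grip_force": force on a finger pad.
Only numpy, scipy, OpenCV 4.12 (cv2) and the standard library are available. Lean on these libraries where they do the work, as an engineer would, in place of code of your own. Each camera call takes 0.05 s, during which the arm holds its last target. There are 200 camera calls.

## Task

Take the amber glass slide by its black fin from the white tray, lay it flat on the black microscope stage with its bevelled edge towards the two sprung clips, and slide it gently along between the guide rails so that both clips ride up over the glass and snap down into its groove. The glass is fragile: stop pushing as soon as it is felt against the back stop, then let go, and leave the green slide and everything else where they are.

Things in the scene. Friction and masses are not known exactly. Their poses are not given: they have to be found in the camera images.
- slide_amber: The amber glass slide, flat on the tray: 80 mm long (own x), 60 mm wide (own y), 8 mm thick, 130 g. Origin: centre of its underside; own x points to its leading edge, z up. The front 7 mm of its top is bevelled down to a 4 mm thick leading edge. A black plastic grip fin stands on its rear part.
- slide_amber_grip (a point): Point to grip on the amber slide's fin: 26 mm behind the slide's origin, 34 mm above its underside. The fin is 24 mm along the slide's x, 12 mm along its y (pinch it along y), and rises from the glass to 46 mm above the underside.
- slide_amber_groove (a point): Middle of the groove that runs right across the amber slide's top along its y: 8 mm ahead of the slide's origin, 11 mm wide, 4 mm deep; the point lies on its floor, 4 mm above the underside.
- slide_green: The green glass slide, same shape and size, lying on the tray beside the amber one; leave it there.
- tray: White tray, 200 x 240 mm, fixed; its floor is 6 mm above the table, its rim 10 mm. Origin: centre of its underside.
- stage: The microscope stage, fixed: black top plate 220 mm (own x) x 150 mm (own y), top face 60 mm above the table. Origin: centre of its underside, on the table. Slides go in towards its own +x along its centre line y = 0, their own x along the stage's x. The top is bare from x = -110 to 0 mm: room to lay the slide. Nothing on it at rest stands higher than 25 mm above its top face.
- stage_mouth (a point): Middle of the guide rails' flared mouth, on the stage's top face, 4 mm ahead of its origin. The rails are aluminium, 7 mm high; the mouth is about 75 mm wide here and narrows to 64 mm (inner faces at stage y = +32 and -32 mm) at stage x = 22 mm; from there they run straight to x = 56 mm.
- stage_clips (a point): Fixed mark on the stage's top face, 43 mm ahead of its origin: the middle of the span where the rollers of the clips can be. Clips and back stop (8 mm high) sit on one aluminium bridge, clamped anew each time up to 11 mm before or behind this (not reported). The slide meets the stop with its groove right under the rollers (origin at stage x = 24 to 46 mm): feel for it.
- clip_left (a joint): Angle (rad) of the sprung clip over stage y = +21 mm: steel leaf hinged at its far end, 8 mm thick brass roller 40 mm before the hinge. 0: at rest, roller 3.5 mm above the stage; about 0.11: riding on the slide; about 0.01: snapped down in the groove. Presses with 1.3 N at rest, 2 N riding; pushing the slide under both takes about 5 to 10 N.
- clip_right (a joint): The same for the clip over stage y = -21 mm.
- filter_ring: Black filter ring, 32 mm across, 8 mm high, lying on the tray; leave it.
- brass_ring: Brass ring, 28 mm across, 9 mm high, lying on the tray; leave it.
- oil_bottle: Small amber bottle, 34 mm across, 75 mm tall, beyond the stage; leave it.
- jar: White jar with blue cap, 60 mm across, 60 mm tall, beyond the tray; leave it.
- lens: Steel microscope objective, 34 mm across, 48 mm tall, beyond the stage; leave it.
- driver: Screwdriver with red handle, 150 mm long, lying on the table to the right of the tray; leave it.
There are look-alikes about, which are no part of the job. Leave any pink, red or yellow look-alike of the slide_amber alone.

How it is judged:
By the outcome, as a careful person would: the job done as asked, in the order asked, and still so for the second after the job is handed in, with the robot touching nothing.
It also fails if it takes over 67 s, if anything falls off the work surface, if the arm or the gripper's body presses on something with over 40 N, if the wrist force passes 120 N, or if a joint passes its speed limit or range.

## Working session

There is one attempt and no reset: what is moved stays moved. The work goes in short steps, Python scripts to look and compute and a shell command to move; the robot and the scene stay as the last step left them, time stands still between calls to the robot, and variables do not carry over. Pictures are saved under pics/ and viewed, at most 10 in all, crops included, and the job is handed in when it is done.

```bash
mkdir -p pics; ls; python3 - <<'E'
from bench import *
import cv2,numpy as np
a=[]
for n in ("scene","side","wrist"):
    s=snapshot(n); cv2.imwrite(f"pics/{n}0.png",s["img"][:,:,::-1]); 
    np.save(f"pics/{n}0.npy",s,allow_pickle=True)
    print(n,s["fx"],s["cx"],s["cy"],np.round(s["extrinsics"],3).tolist())
print(sense())
E
```

```text
pics
scene 404.72846363475435 254.89218486815386 192.09851664319723 [[0.179, 0.538, -0.824, 1390.658], [0.984, -0.098, 0.149, -285.025], [-0.001, -0.837, -0.547, 638.157], [0.0, 0.0, 0.0, 1.0]]
side 369.03916379566186 254.58942605346064 195.95229733551284 [[-0.898, -0.328, 0.293, 236.781], [-0.44, 0.673, -0.595, 554.341], [-0.003, -0.663, -0.748, 918.501], [0.0, 0.0, 0.0, 1.0]]
wrist 297.3186396354542 254.3781321050059 194.9856483452225 [[0.355, -0.894, -0.274, 281.981], [-0.935, -0.34, -0.101, -534.49], [-0.002, 0.292, -0.956, 372.687], [0.0, 0.0, 0.0, 1.0]]
{'time': 0.15, 'joint_pos': array([-7.40486331e+01,  7.50582898e+00,  8.53172891e+01,  1.24470342e-03,
        8.72600691e+01, -4.89194240e+00]), 'qd': array([ 0.05377407, -0.04822842, -0.22668411, -0.01575163, -0.045591  ,
        0.08066601]), 'joint_efforts': array([ 2.93855201e-04, -5.70060539e+01, -5.01160955e+01, -2.67334799e-04,
        9.50886053e-03, -2.36031440e-05]), 'tool_pos': array([ 213.47428593, -560.54736155,  403.85587512]), 'tcp_rot': array([-1.79917222e+02, -8.33259671e-03,  2.08432429e+01]), 'ft_force': array([ 0.82090841, -0.46222504,  0.13884673]), 'wrist_torque': array([-0.02198287,  0.0122715 ,  0.03139563]), 'grip_force': 0.0, 'finger_gap': 85.10149631532897}
```

View pics/scene0.png

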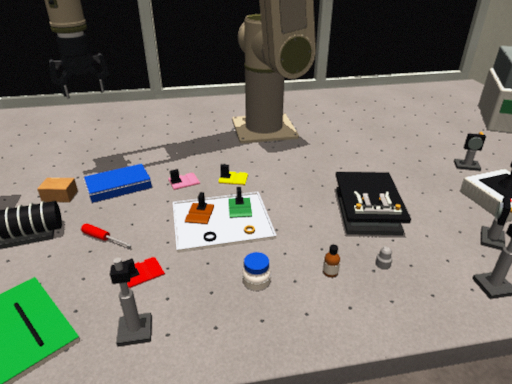

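View pics/side0.png

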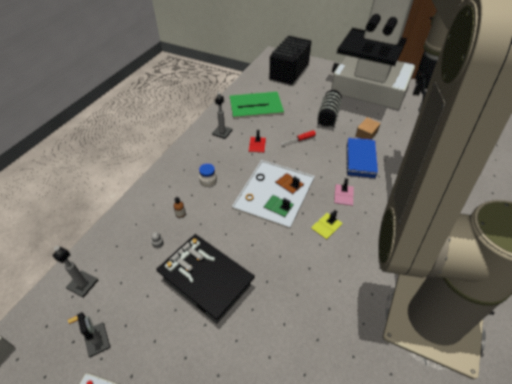

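Scene view: the amber slide is at (200,213) on the tray, and its fin is at (201,200). Things that could be mistaken for it are the green slide (240,207), pink (185,181), yellow (233,178), red (143,271) and the wood block (58,190). In the side view amber is at (290,183), green at (279,205) and the stage at (205,275). I choose the orange-brown slide on the tray and check it in a close crop.

```bash
cat > h.py <<'E'
import numpy as np,cv2
from scipy.optimize import least_squares
def load(f): return np.load(f,allow_pickle=True).item()
def ray(s,p,fish=False):
    d=np.array([(p[0]-s["cx"])/s["fx"],(p[1]-s["cy"])/s["fy"],1.])
    if fish:
        r=np.hypot(d[0],d[1]); k=np.sin(r)/r if r>1e-9 else 1; d=np.array([d[0]*k,d[1]*k,np.cos(r)])
    E=s["extrinsics"]; d=E[:3,:3]@d; return E[:3,3],d/np.linalg.norm(d)
def tri(*rs):
    A=sum(np.eye(3)-np.outer(d,d) for o,d in rs); b=sum((np.eye(3)-np.outer(d,d))@o for o,d in rs)
    X=np.linalg.solve(A,b); return X,[np.linalg.norm(np.cross(X-o,d)) for o,d in rs]
def atz(r,z): o,d=r; return o+d*(z-o[2])/d[2]
def proj(s,X,fish=False):
    E=s["extrinsics"]; c=E[:3,:3].T@(np.asarray(X,float)-E[:3,3])
    if fish:
        r=np.hypot(c[0],c[1]); t=np.arctan2(r,c[2]); k=t/max(r,1e-9)
        return np.array([s["cx"]+s["fx"]*c[0]*k,s["cy"]+s["fy"]*c[1]*k])
    return np.array([s["cx"]+s["fx"]*c[0]/c[2],s["cy"]+s["fy"]*c[1]/c[2]])
E
python3 - <<'E'
from h import *
S=load("pics/scene0.npy");D=load("pics/side0.npy")
c=lambda s,x,y,w,h,k:cv2.resize(s["img"][y:y+h,x:x+w,::-1],None,fx=k,fy=k,interpolation=cv2.INTER_CUBIC)
a=np.hstack([c(S,165,175,130,100,3),c(D,230,140,130,100,3)])
b=np.hstack([c(S,310,160,130,100,3),c(D,140,225,130,100,3)])
cv2.imwrite("pics/crop1.png",np.vstack([a,b]))
T=lambda p,q:tri(ray(S,p),ray(D,q))
for n,p,q in [("fintop",(202,193),(295,180)),("greenfin",(240,188),(288,205)),("stage",(370,200),(205,275))]:
    X,e=T(p,q);print(n,X.round(1),np.round(e,1))
E
```

```text
fintop [ 488.4 -260.5   50.1] [3.4 3.4]
greenfin [ 469.7 -156.9   42.5] [2.9 2.9]
stage [577.8 168.6  38.3] [1.7 1.7]
```

View pics/crop1.png

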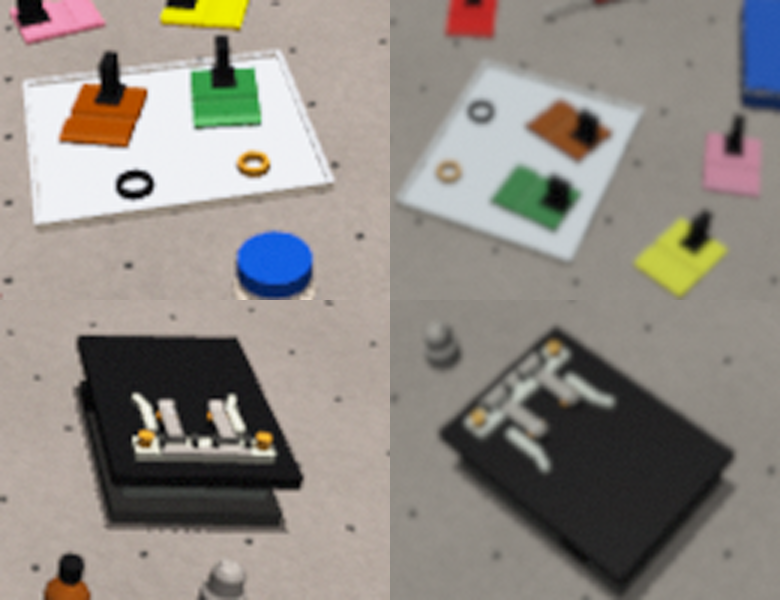

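The choice is confirmed: the amber slide on the tray has its fin at the rear (towards the robot), with the groove and leading edge towards +x. The clips and bridge are at the +x end of the stage. Next I triangulate.

```bash
python3 - <<'E'
from h import *
S=load("pics/scene0.npy");D=load("pics/side0.npy")
T=lambda p,q:tri(ray(S,p),ray(D,q))
C=[]
for n,p,q in [("++",(410,221.7),(157.3,269)),("+-",(346.7,221.7),(195,234.3)),("--",(336.7,172.7),(254,276.7)),("-+",(389.3,172.7),(216.7,320))]:
    X,e=T(p,q);C.append(X);print(n,X.round(1),np.round(e,1))
C=np.array(C);print("stage c",C.mean(0),"len",np.linalg.norm(C[0]-C[3]),np.linalg.norm(C[0]-C[1]))
v=(C[0]-C[3]+C[1]-C[2]);w=(C[0]-C[1]+C[3]-C[2]);print("yaw",np.degrees(np.arctan2(v[1],v[0])),np.degrees(np.arctan2(-w[0],w[1])))
A=np.array([atz(ray(S,p),z) for p,z in [((185.7,221),10),((207.7,223),10),((214,204),14),((191.7,202.3),14)]]);print(A.round(1),A.mean(0))
v=A[0]-A[3]+A[1]-A[2];print("amber yaw",np.degrees(np.arctan2(v[1],v[0])))
E
```

```text
++ [697.7 214.8  50.3] [2.3 2.3]
+- [668.1  70.1  47.1] [0.1 0.1]
-- [452.8 121.9  53.7] [0.1 0.1]
-+ [482.  267.3  55.3] [0.6 0.6]
stage c [575.16602463 168.52146971  51.59878851] len 222.0842960189131 147.7621009615112
yaw -13.60474195134185 -11.45287873082721
[[ 545.9 -311.8   10. ]
 [ 564.4 -257.1   10. ]
 [ 488.6 -233.6   14. ]
 [ 469.7 -292.4   14. ]] [ 517.1472989  -273.70811461   12.        ]
amber yaw -15.762557802472873
```

```bash
cat > rel.py <<'E'
# usage: rel.py x y z yaw : tool-frame shift (units of 0.1 m) and wz (units of 60 deg) to TCP target
import sys,numpy as np
from bench import *
from scipy.spatial.transform import Rotation as R
x,y,z,yaw=map(float,sys.argv[1:5]); s=sense()
Rc=R.from_euler("xyz",s["tcp_rot"],degrees=True)
d=Rc.inv().apply(np.array([x,y,z])-s["tool_pos"])/100
w=(Rc.inv()*R.from_euler("xyz",[180,0,yaw],degrees=True)).as_rotvec(degrees=True)/60
print("shift",d.round(3),"turn",w.round(3),"t",s["time"],s["tool_pos"].round(1),s["tcp_rot"].round(2),"F",s["ft_force"].round(2),s["finger_gap"].round(1))
E
python3 -m jog '0 0 0 0 0 0.155 -1;0 0 0 0 0 0.155 -1;0 0 0 0 0 0.155 -1;0 0 0 0 0 0.15 -1'; python3 rel.py 480 -264 330 -16
```

```text
time: 0.65
tool_pos: [213.5, -560.6, 404.2]
tcp_rot: [-180.0, 0.0, -16.4]
ft_force: [-0.0, -0.9, 0.4]
finger_gap: 85.8
grip_force: 0.0Traceback (most recent call last):
  File "rel.py", line 9, in <module>
    print("shift",d.round(3),"turn",w.round(3),"t",s["time"],s["tool_pos"].round(1),s["tcp_rot"].round(2),"F",s["ft_force"].round(2),s["finger_gap"].round(1))
                                                                                                                                     ^^^^^^^^^^^^^^^^^^^^^
AttributeError: 'float' object has no attribute 'round'
```

```bash
sed -i 's/s\["finger_gap"\].round(1)/s["finger_gap"]/' rel.py
python3 -m jog '0.215 -0.45 0.09 0 0 0 -1;0.215 -0.45 0.09 0 0 0 -1;0.215 -0.45 0.09 0 0 0 -1;0.215 -0.45 0.09 0 0 0 -1' >/dev/null;python3 -m jog '0.215 -0.45 0.09 0 0 0 -1;0.215 -0.45 0.09 0 0 0 -1;0.215 -0.45 0.09 0 0 0 -1;0.215 -0.45 0.09 0 0 0 -1;0 0 0 0 0 0 -1' ; python3 rel.py 480 -264 330 -16; python3 - <<'E'
from h import *
from bench import *
s=snapshot("wrist");np.save("pics/w1.npy",s,allow_pickle=True);cv2.imwrite("pics/w1.png",s["img"][:,:,::-1])
from h import proj
o=np.array([517,-274,6.]);a=np.radians(-16)
for X in [o+[0,0,8],o+[-26*np.cos(a),-26*np.sin(a),46]]: print(proj(s,X,True))
E
```

```text
time: 1.78
tool_pos: [479.7, -259.5, 331.4]
tcp_rot: [-179.9, 0.1, -15.8]
ft_force: [-0.5, -0.5, 0.6]
finger_gap: 85.7
grip_force: 0.0
shift [0.015 0.042 0.014] turn [-0.001  0.002  0.003] t 1.775 [ 479.7 -259.5  331.4] [-1.7991e+02  1.0000e-01 -1.5800e+01] F [-0.54 -0.51  0.62] 85.71935495458686
[258.12716924 141.06542677]
[258.4920358 176.3858409]
```

View pics/w1.png

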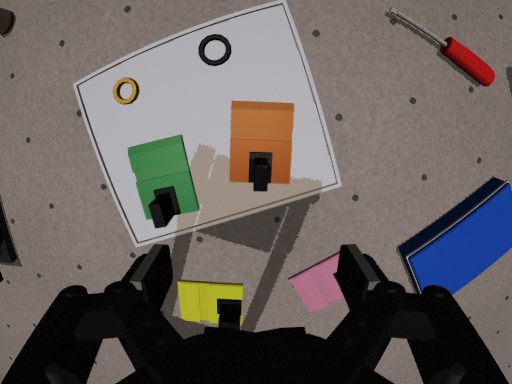

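The wrist view shows the amber slide with corners at about (231,101), (294,103), (290,184) and (229,183), and its fin at about (260,172). It is close to the prediction. I segment it and compute its pose.

```bash
python3 - <<'E'
from h import *
s=load("pics/w1.npy");S=load("pics/scene0.npy")
hsv=cv2.cvtColor(s["img"],cv2.COLOR_RGB2HSV)
m=cv2.inRange(hsv,(5,150,60),(16,255,255));m[:,:210]=0;m[:,310:]=0;m[:85]=0;m[200:]=0
c=max(cv2.findContours(m,0,2)[0],key=cv2.contourArea)
P=cv2.boxPoints(cv2.minAreaRect(c));print(P.round(1).tolist())
P=cv2.approxPolyDP(cv2.convexHull(c),4,True)[:,0];print(P.tolist())
i=c[:,0]
R=np.array([atz(ray(s,p,True),14)[:2] for p in i],np.float32)
(cx,cy),(w,h),an=cv2.minAreaRect(R);print("rect z14",cx,cy,w,h,an)
# fin: dark blob
g=cv2.inRange(s["img"],(0,0,0),(45,45,45));g[:,:245]=0;g[:,276:]=0;g[:140]=0;g[200:]=0
ys,xs=np.where(g);print("fin px",xs.min(),xs.max(),ys.min(),ys.max())
# fin top from wrist vs scene
for q in [(260,(ys.max()+.0))]:
  print("fin rear top edge z52",atz(ray(s,q,True),52))
print("fin top tri",tri(ray(s,(260.5,178),True),ray(S,(201.7,193.3))))
E
```

```text
[[228.6999969482422, 180.89999389648438], [231.8000030517578, 100.69999694824219], [293.0, 103.0], [290.0, 183.1999969482422]]
[[232, 101], [292, 104], [288, 183], [230, 180]]
rect z14 514.9837036132812 -276.0689697265625 59.05099868774414 79.06514739990234 71.97850799560547
fin px 249 270 152 190
fin rear top edge z52 [ 479.93814394 -264.8095135    52.        ]
fin top tri (array([ 490.39922832, -266.05380096,   53.16088057]), [np.float64(2.1071760695713624), np.float64(2.107176069571258)])
```

```bash
python3 rel.py 490.5 -267.5 195 -18
```

```text
shift [0.132 0.032 1.369] turn [-0.     0.001  0.035] t 1.825 [ 478.9 -261.   331.9] [-1.7998e+02  9.0000e-02 -1.5870e+01] F [-0.88 -1.35 -0.05] 85.39041081383782
```

```bash
python3 -m jog '0.13 0.03 0.3 0 0 0.035 -1;0 0 0.4 0 0 0 -1;0 0 0.4 0 0 0 -1;0 0 0.2 0 0 0 -1;0 0 0.07 0 0 0 -1' >/dev/null; python3 -m jog '0 0 0 0 0 0 -1;0 0 0 0 0 0 -1'; python3 rel.py 490.5 -267.5 195 -18
python3 - <<'E'
from h import *
from bench import *
s=snapshot("wrist");np.save("pics/w2.npy",s,allow_pickle=True);cv2.imwrite("pics/w2.png",s["img"][:,:,::-1])
E
```

```text
time: 2.7
tool_pos: [490.8, -269.4, 197.5]
tcp_rot: [180.0, -0.2, -18.2]
ft_force: [-0.8, -0.2, 0.8]
finger_gap: 85.7
grip_force: 0.0
shift [-0.009 -0.017  0.025] turn [ 0.001 -0.003 -0.003] t 2.7 [ 490.8 -269.4  197.5] [ 1.7995e+02 -1.6000e-01 -1.8160e+01] F [-0.79 -0.16  0.84] 85.65667886309834
```

View pics/w2.png

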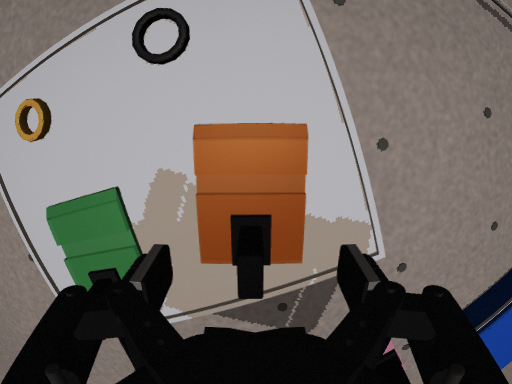

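The fin (250,250) is centred between the fingers and the glass is square to the gripper. Closing now.

```bash
python3 -m jog '0 0 0 0 0 0 1;0 0 0 0 0 0 1;0 0 0 0 0 0 1;0 0 0 0 0 0 1;0 0 0 0 0 0 1' 50; python3 -m jog '0 0 -0.1 0 0 0 1;0 0 -0.3 0 0 0 1;0 0 -0.5 0 0 0 1;0 0 -0.3 0 0 0 1;0 0 0 0 0 0 1'; python3 rel.py 530 180 315 -12.5
```

```text
time: 3.38
tool_pos: [490.1, -268.8, 195.8]
tcp_rot: [-180.0, -0.0, -18.2]
ft_force: [-0.5, 1.5, 0.8]
finger_gap: 11.6
grip_force: 49.4
time: 4.0
tool_pos: [491.0, -269.5, 319.6]
tcp_rot: [179.9, -0.4, -18.2]
ft_force: [0.2, -0.3, -1.2]
finger_gap: 11.0
grip_force: 49.1
shift [-1.031 -4.393  0.032] turn [ 0.002 -0.006 -0.094] t 4.0 [ 491.  -269.5  319.6] [179.9   -0.36 -18.16] F [ 0.22 -0.32 -1.16] 11.046430557263935
```

```bash
python3 -m jog '-0.09 -0.45 0 0 0 -0.02 1;-0.09 -0.45 0 0 0 -0.02 1;-0.09 -0.45 0 0 0 -0.02 1;-0.09 -0.45 0 0 0 -0.02 1;-0.09 -0.45 0 0 0 -0.014 1'>/dev/null;python3 -m jog '-0.15 -0.45 0 0 0 0 1;-0.15 -0.45 0 0 0 0 1;-0.15 -0.45 0 0 0 0 1;-0.15 -0.45 0 0 0 0 1;-0.15 -0.38 0 0 0 0 1'>/dev/null;python3 -m jog '0 0 0 0 0 0 1;0 0 0 0 0 0 1'; python3 rel.py 490 187 330 -12.5
python3 - <<'E'
from h import *
from bench import *
s=snapshot("wrist");np.save("pics/w3.npy",s,allow_pickle=True);cv2.imwrite("pics/w3.png",cv2.resize(s["img"][:,:,::-1],(768,576),interpolation=2))
E
```

```text
time: 5.5
tool_pos: [481.4, 188.6, 314.5]
tcp_rot: [179.9, 0.1, -12.5]
ft_force: [1.1, -0.4, -1.6]
finger_gap: 11.4
grip_force: 49.3
shift [ 0.087 -0.003 -0.155] turn [0.001 0.002 0.   ] t 5.5 [481.4 188.6 314.5] [ 1.7992e+02  9.0000e-02 -1.2480e+01] F [ 1.07 -0.41 -1.55] 11.354987636686941
```

View pics/w3.png

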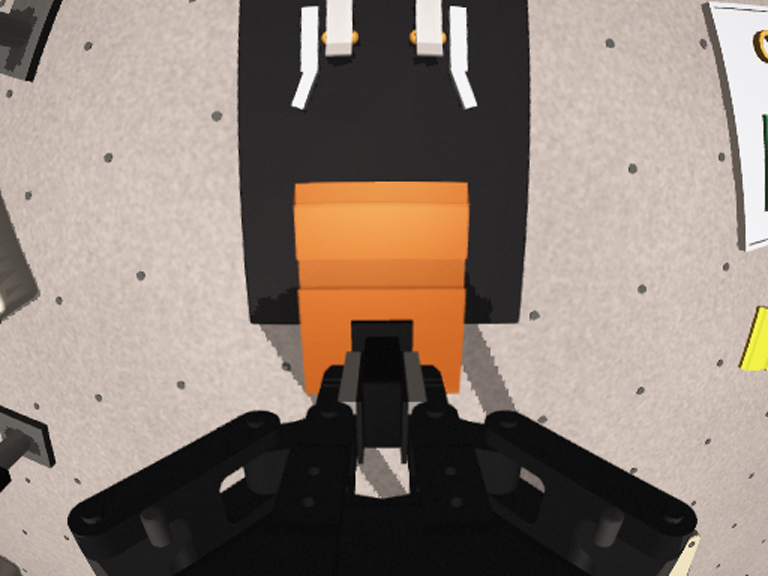

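The wrist view (enlarged 1.5x) shows the slide held square. The stage's rear corners are at (250,323) and (519,323), and the rails' flared tips at (297,107) and (471,107), so the slide is nearly aligned. I measure the stage centre line from these points and against the scene view.

```bash
python3 - <<'E'
from h import *
s=load("pics/w3.npy");S=load("pics/scene0.npy");D=load("pics/side0.npy")
W=lambda p:ray(s,(np.array(p)+.5)/1.5-.5,True)
L,R=[atz(W(p),60) for p in [(250,323),(519,323)]];v=L-R
yaw=np.arctan2(-v[0],v[1]);print("rear",L,R,np.linalg.norm(v),"yaw",np.degrees(yaw))
print("h check",[tri(W(a),ray(S,b)) for a,b in [((250,323),(389.3,172.7)),((519,323),(336.7,172.7))]])
# side edges of top further along
E=[atz(W(p),60) for p in [(240,100),(529,100)]];print("width at y100",np.linalg.norm(E[0]-E[1]),E)
print("yaw edges",[np.degrees(np.arctan2(*(e-c)[1::-1])) for e,c in zip(E,(L,R))])
u=np.array([np.cos(yaw),np.sin(yaw),0]);n=np.array([-u[1],u[0],0])
O=(L+R)/2+110*u;print("stage origin",O)
f=lambda X:((X-O)@u,(X-O)@n)
for nm,p in dict(tipL=(298,107),tipR=(470,107),bendLi=(317,72),bendRi=(452,72),runL=(318,8),runR=(449,8)).items(): print(nm,np.round(f(atz(W(p),67)),1))
print("tips tri",[tri(W(a),ray(S,b)) for a,b in [((470,107),(355,192)),((298,107),(387.7,192))]])
# held slide: corners top front edge & rear; z of top unknown ~ TCP-155-34-... 
zb=314.5-155-36.7
F=[atz(W(p),zb+4) for p in [(294,184),(468,183)]];G=[atz(W(p),zb+8) for p in [(299,290),(466,289)]]
print("slide front w",np.linalg.norm(F[0]-F[1]),"groove w",np.linalg.norm(G[0]-G[1]))
for a,b in (F,G): print(np.round(f((a+b)/2),1),np.degrees(np.arctan2(-(a-b)[0],(a-b)[1])))
from numpy import cos,sin
print("tcp in stage",f(np.array([481.4,188.6,0])))
E
```

```text
rear [484.76595315 261.51784002  60.        ] [452.27734366 116.31490157  60.        ] 148.79315535375991 yaw -12.611990660316224
h check [(array([484.24936065, 264.63496175,  56.49883897]), [np.float64(1.7439478720405974), np.float64(1.743947872040748)]), (array([453.53568606, 118.34672558,  56.8131246 ]), [np.float64(3.5142180669449745), np.float64(3.5142180669450735)])]
width at y100 146.48634606135724 [array([601.15690715, 234.5528428 ,  60.        ]), array([569.62705333,  91.49999277,  60.        ])]
yaw edges [np.float64(-13.04393720543873), np.float64(-11.93993920663802)]
stage origin [575.86746812 164.89814875  60.        ]
tipL [ 2.9 42. ]
tipR [  3.1 -40.6]
bendLi [20.  32.7]
bendRi [ 20.2 -31.8]
runL [53.7 32.7]
runR [ 53.9 -30.7]
tips tri [(array([571.20791028, 125.67910604,  64.28366228]), [np.float64(1.9456053598138916), np.float64(1.9456053598138874)]), (array([589.00022482, 207.40690448,  65.28456423]), [np.float64(2.072231197051419), np.float64(2.072231197051386)])]
slide front w 61.290164644226856 groove w 60.321291486041744
[-31.7   2.1] -12.241228775672333
[-69.5   1.6] -12.226262819671526
tcp in stage (np.float64(-97.36331025064533), np.float64(2.503218420012273))
```

The stage origin comes out at about (575.9, 164.9) with yaw -12.6. The rail tips land at stage x = 3 (4 expected) and the rear width is 149 mm. The slide is about 1.3 mm left of the rail centre and 0.3° off. I correct both, move forward 20 mm and lower.

```bash
python3 -m jog '0.1 0.013 0.2 0 0 0.005 1;0.1 0 0.2 0 0 0 1;0 0 0.13 0 0 0 1;0 0 0.03 0 0 0 1;0 0 0 0 0 0 1'; python3 -m jog '0 0 0.02 0 0 0 1;0 0 0 0 0 0 1';python3 -m jog '0 0 0.01 0 0 0 1;0 0 0 0 0 0 1'; python3 -m jog '0 0 0.01 0 0 0 1;0 0 0 0 0 0 1'
```

```text
time: 6.18
tool_pos: [501.0, 183.1, 259.9]
tcp_rot: [180.0, 0.0, -12.8]
ft_force: [-1.1, 0.4, -1.3]
finger_gap: 10.8
grip_force: 49.3
time: 6.42
tool_pos: [501.2, 183.4, 258.2]
tcp_rot: [-180.0, -0.0, -12.8]
ft_force: [0.2, -0.4, -0.6]
finger_gap: 10.9
grip_force: 49.3
time: 6.68
tool_pos: [501.1, 183.3, 256.7]
tcp_rot: [-180.0, -0.0, -12.8]
ft_force: [0.6, 0.1, -1.5]
finger_gap: 11.6
grip_force: 49.3
time: 6.92
tool_pos: [501.0, 183.3, 255.6]
tcp_rot: [180.0, 0.0, -12.8]
ft_force: [0.7, -0.3, -1.1]
finger_gap: 11.3
grip_force: 49.3
```

```bash
python3 -m jog '0 0 0.03 0 0 0 1;0 0 0 0 0 0 1'; for i in 1 2; do :; done; python3 -m jog '0 0 0.01 0 0 0 1;0 0 0 0 0 0 1'; python3 -m jog '0 0 0.01 0 0 0 1;0 0 0 0 0 0 1'
```

```text
time: 7.18
tool_pos: [500.9, 183.2, 252.3]
tcp_rot: [180.0, 0.0, -12.8]
ft_force: [-0.5, 0.4, -0.7]
finger_gap: 11.4
grip_force: 49.3
time: 7.42
tool_pos: [501.0, 183.2, 251.6]
tcp_rot: [180.0, 0.0, -12.8]
ft_force: [-0.8, -0.4, -1.0]
finger_gap: 10.9
grip_force: 49.3
time: 7.68
tool_pos: [501.1, 183.2, 250.6]
tcp_rot: [180.0, 0.0, -12.8]
ft_force: [-0.1, 0.2, -2.0]
finger_gap: 11.2
grip_force: 49.3
```

```bash
python3 -m jog '0 0 0.006 0 0 0 1;0 0 0 0 0 0 1'; python3 -m jog '0 0 0.006 0 0 0 1;0 0 0 0 0 0 1'
python3 - <<'E'
from h import *
from bench import *
s=snapshot("wrist");np.save("pics/w4.npy",s,allow_pickle=True);cv2.imwrite("pics/w4.png",cv2.resize(s["img"][:,:,::-1],(768,576),interpolation=2))
print(sense()["wrist_torque"],sense()["ft_force"])
E
```

```text
time: 7.92
tool_pos: [501.0, 183.3, 250.0]
tcp_rot: [180.0, 0.0, -12.8]
ft_force: [0.2, -0.2, -0.7]
finger_gap: 11.4
grip_force: 49.3
time: 8.18
tool_pos: [501.2, 183.3, 249.8]
tcp_rot: [-180.0, -0.0, -12.8]
ft_force: [-1.6, -0.0, 1.9]
finger_gap: 10.9
grip_force: 49.6
[-0.1091749   0.16765948  0.05426302] [-0.35857297 -0.16880666  2.02107535]
```

View pics/w4.png

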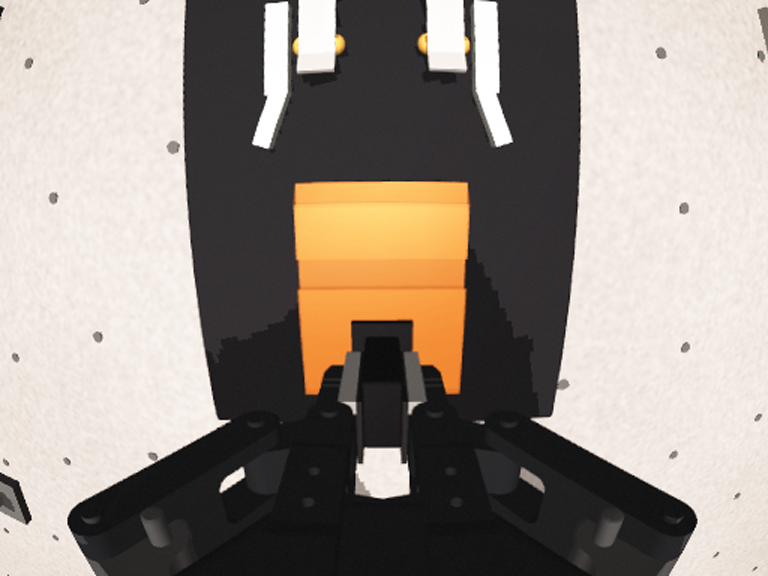

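The slide is on the stage (contact felt at z = 249.8) and square. Its centre column is at 381 and the rails' centre column is also at 381. The rollers are near row 45. I compute the expected stop.

```bash
python3 - <<'E'
from h import *
s=load("pics/w4.npy")
W=lambda p:ray(s,(np.array(p)+.5)/1.5-.5,True)
yaw=np.radians(-12.6);u=np.array([np.cos(yaw),np.sin(yaw),0]);n=np.array([-u[1],u[0],0]);O=np.array([575.9,164.9,60])
f=lambda p,z:np.round([(atz(W(p),z)-O)@u,(atz(W(p),z)-O)@n],1)
for nm,p,z in [("rollL",(298,45),67.5),("rollR",(464,45),67.5),("tipL",(253,146),67),("tipR",(511,146),67),("bendL",(289,95),67),("bendR",(475,95),67),("frontL",(295,184),64),("frontR",(468,184),64),("grL",(299,289),68),("grR",(466,289),68)]: print(nm,f(p,z))
E
python3 -m jog '0.1 0 -0.005 0 0 0 1;0.1 0 0 0 0 0 1;0.1 0 0 0 0 0 1;0 0 0 0 0 0 1'; python3 rel.py 575.9 164.9 250 -12.6
```

```text
rollL [37.8 28.9]
rollR [ 37.5 -27. ]
tipL [ 3.2 45.1]
tipR [  2.7 -43.5]
bendL [20.2 32.1]
bendR [ 19.9 -30.7]
frontL [-10.9  31.1]
frontR [-11.2 -29.1]
grL [-47.9  30.6]
grR [-48.2 -28.9]
time: 8.72
tool_pos: [531.1, 176.3, 249.9]
tcp_rot: [180.0, -0.0, -12.9]
ft_force: [-0.6, -0.4, -1.0]
finger_gap: 11.4
grip_force: 49.3
shift [ 0.462  0.011 -0.001] turn [ 0.    -0.    -0.004] t 8.725 [531.1 176.3 249.9] [ 1.800e+02 -1.000e-02 -1.286e+01] F [-0.59 -0.43 -0.99] 11.449488809773229
```

```bash
g(){ grep -E 'tool_pos|force' | tr '\n' ' '; echo; }; python3 -m jog '0.06 0 0.003 0 0 -0.004 1;0.06 0 0 0 0 0 1;0 0 0 0 0 0 1'|g; python3 -m jog '0.03 0 0 0 0 0 1;0.03 0 0 0 0 0 1'|g; python3 -m jog '0.03 0 0 0 0 0 1;0.03 0 0 0 0 0 1'|g
```

```text
tool_pos: [542.5, 173.9, 249.8] ft_force: [0.5, -0.5, -0.1] grip_force: 49.5 
tool_pos: [547.6, 172.9, 249.8] ft_force: [-7.2, 1.0, 6.2] grip_force: 50.5 
tool_pos: [553.1, 171.8, 249.8] ft_force: [-9.7, 1.5, 7.3] grip_force: 50.6
```

```bash
g(){ grep -E 'tool_pos|force' | tr '\n' ' '; echo; };for_=1; python3 -m jog '0.03 0 0 0 0 0 1;0.03 0 0 0 0 0 1'|g; python3 -m jog '0.03 0 0 0 0 0 1;0.03 0 0 0 0 0 1'|g; python3 -m jog '0.03 0 0 0 0 0 1;0 0 0 0 0 0 1'|g;  python3 - <<'E'
from h import *
from bench import *
s=snapshot("wrist");np.save("pics/w5.npy",s,allow_pickle=True);cv2.imwrite("pics/w5.png",cv2.resize(s["img"][:,:,::-1],(768,576),interpolation=2))
E
```

```text
tool_pos: [559.3, 170.3, 249.8] ft_force: [-4.6, 0.9, 4.7] grip_force: 50.3 
tool_pos: [565.2, 169.0, 249.8] ft_force: [-5.0, 1.4, 4.9] grip_force: 50.3 
tool_pos: [568.4, 168.3, 249.8] ft_force: [-2.7, 0.6, 4.2] grip_force: 50.1
```

View pics/w5.png

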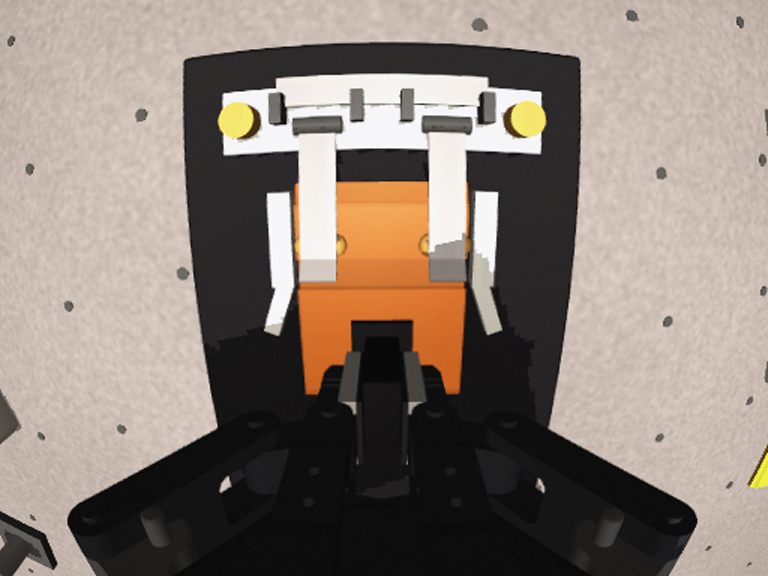

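Both rollers (row 245) ride on the glass just ahead of the groove (rows 260–289), with about 12 mm to go. I continue in fine steps.

```bash
g(){ grep -E 'tool_pos|force' | tr '\n' ' '; echo; };python3 -m jog '0.02 0 0 0 0 0 1;0.02 0 0 0 0 0 1;0 0 0 0 0 0 1'|g; python3 -m jog '0.02 0 0 0 0 0 1;0 0 0 0 0 0 1'|g; python3 -m jog '0.015 0 0 0 0 0 1;0 0 0 0 0 0 1'|g; python3 -m jog '0.01 0 0 0 0 0 1;0 0 0 0 0 0 1'|g
```

```text
tool_pos: [572.2, 167.3, 249.8] ft_force: [-4.1, 0.8, 5.0] grip_force: 50.1 
tool_pos: [574.3, 166.8, 249.8] ft_force: [-2.8, 0.3, 4.3] grip_force: 50.0 
tool_pos: [576.0, 166.4, 249.8] ft_force: [0.5, 0.5, 1.3] grip_force: 49.8 
tool_pos: [577.2, 166.0, 249.8] ft_force: [3.9, -0.2, 0.4] grip_force: 49.5
```

The force has dropped and reversed, so the rollers are dropping into the groove. I feel for the stop.

```bash
g(){ grep -E 'tool_pos|force' | tr '\n' ' '; echo; };python3 -m jog '0.008 0 0 0 0 0 1;0 0 0 0 0 0 1'|g; python3 -m jog '0.008 0 0 0 0 0 1;0 0 0 0 0 0 1'|g
```

```text
tool_pos: [577.6, 165.9, 249.8] ft_force: [2.4, -0.1, 2.1] grip_force: 49.7 
tool_pos: [578.0, 165.9, 249.8] ft_force: [-2.4, -0.5, 5.5] grip_force: 50.2
```

```bash
g(){ grep -E 'tool_pos|force' | tr '\n' ' '; echo; };python3 -m jog '0.006 0 0 0 0 0 1;0 0 0 0 0 0 1'|g
```

```text
tool_pos: [578.3, 165.9, 249.8] ft_force: [-3.8, -0.1, 6.6] grip_force: 50.5
```

```bash
g(){ grep -E 'tool_pos|force' | tr '\n' ' '; echo; };python3 -m jog '0.006 0 0 0 0 0 1;0 0 0 0 0 0 1'|g;  python3 - <<'E'
from h import *
from bench import *
s=snapshot("wrist");np.save("pics/w6.npy",s,allow_pickle=True)
d=snapshot("scene")["img"]
a=cv2.resize(s["img"][100:230,160:360,::-1],(800,520),interpolation=2)
cv2.imwrite("pics/w6.png",a); print(sense()["ft_force"],sense()["tool_pos"])
E
```

```text
tool_pos: [578.8, 165.9, 249.8] ft_force: [-4.6, 0.2, 6.6] grip_force: 50.4 
[-4.5483085  -0.25869386  7.91987715] [578.84417233 165.88005167 249.82076083]
```

View pics/w6.png

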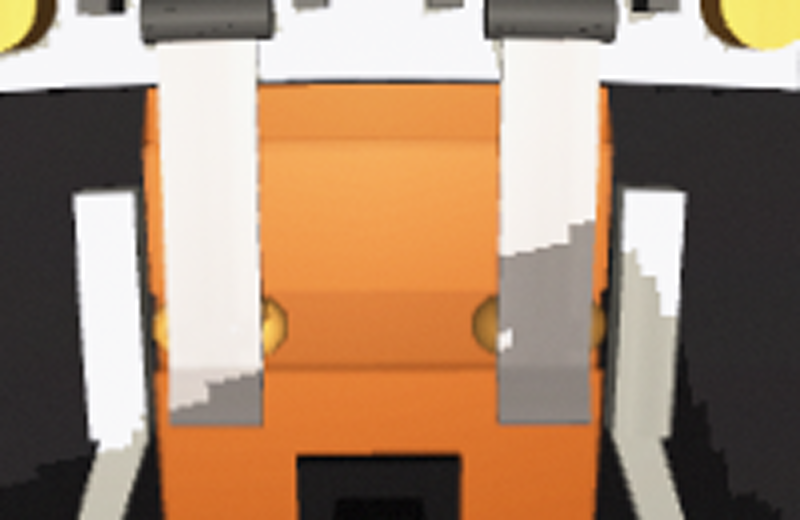

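The rollers (row 325) sit in the groove (rows 292–368), and the leading edge is within about a millimetre of the stop (row 82). I take one more small step to feel a clear stop.

```bash
g(){ grep -E 'tool_pos|force' | tr '\n' ' '; echo; };python3 -m jog '0.006 0 0 0 0 0 1;0 0 0 0 0 0 1'|g
```

```text
tool_pos: [579.4, 165.8, 249.8] ft_force: [-4.6, 0.3, 7.5] grip_force: 50.4
```

```bash
g(){ grep -E 'tool_pos|force' | tr '\n' ' '; echo; };python3 -m jog '0.005 0 0 0 0 0 1;0 0 0 0 0 0 1'|g
```

```text
tool_pos: [579.8, 165.8, 249.8] ft_force: [-5.3, 0.5, 7.1] grip_force: 50.7
```

```bash
g(){ grep -E 'tool_pos|force' | tr '\n' ' '; echo; };python3 -m jog '0.004 0 0 0 0 0 1;0 0 0 0 0 0 1'|g
```

```text
tool_pos: [579.9, 165.8, 249.8] ft_force: [-7.9, 1.7, 9.4] grip_force: 50.8
```

The force jumps while motion stops at x = 579.9 (579.6 predicted), so this is the back stop. I let go and rise.

```bash
python3 -m jog '0 0 0 0 0 0 0.3;0 0 0 0 0 0 0;0 0 0 0 0 0 0;0 0 0 0 0 0 0'; python3 -m jog '0 0 -0.15 0 0 0 0;0 0 -0.4 0 0 0 0;0 0 -0.4 0 0 0 0;-0.1 0 0 0 0 0 0;0 0 0 0 0 0 0'; python3 - <<'E'
from h import *
from bench import *
s=snapshot("wrist");np.save("pics/w7.npy",s,allow_pickle=True)
S=snapshot("scene");D=snapshot("side")
a=cv2.resize(s["img"][100:340,120:390,::-1],(450,400),interpolation=2)
b=cv2.resize(S["img"][160:260,310:440,::-1],(340,262),interpolation=2);c=cv2.resize(S["img"][165:255,160:290,::-1],(340,235),interpolation=2)
r=np.vstack([b,c]);a=cv2.resize(a,(450,497))
cv2.imwrite("pics/w7.png",np.hstack([a,r]))
W=lambda p:0
E
```

```text
time: 13.88
tool_pos: [580.8, 165.2, 249.5]
tcp_rot: [180.0, 0.0, -12.6]
ft_force: [0.0, -0.3, 1.0]
finger_gap: 42.9
grip_force: 0.0
time: 14.5
tool_pos: [570.7, 167.7, 345.3]
tcp_rot: [-180.0, -0.0, -12.6]
ft_force: [-0.5, -0.3, 0.0]
finger_gap: 43.0
grip_force: 0.0
```

View pics/w7.png

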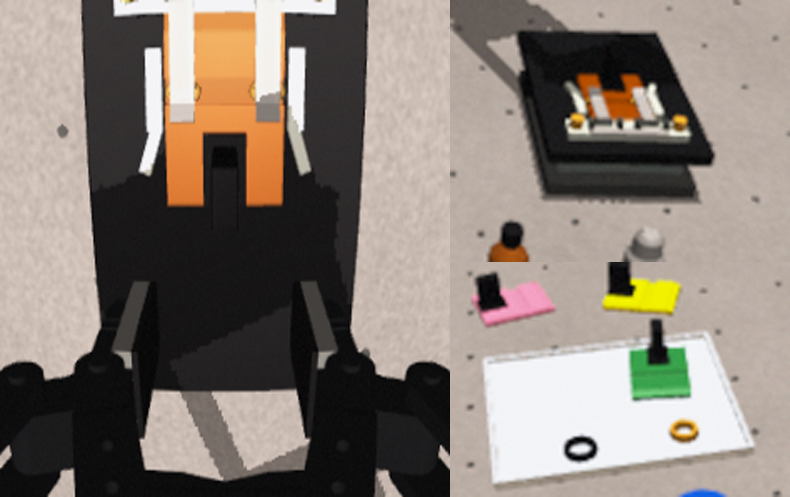

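The slide lies flat between the rails against the bridge, with both rollers in the groove and the gripper clear. The green slide, rings and look-alikes are unmoved. Handing in.

```bash
python3 -c "
from bench import *
print(hand_in())"
```

```text
the job is handed in; nothing more can be done
None
```

I laid the amber slide on the stage and slid it against the back stop, and in the last pictures both clip rollers sit in its groove. I then let go, lifted the gripper clear, and handed the job in at about 15 s, with no verdict returned.

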